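Put the calibration-gas canisters away in the divided rack and bar it

TASK

Put the two loose squat gas canisters away in the divided bench rack: slide each one along the bench, standing upright and never lifted or tipped, through the open front into an empty bay of its own, right home against the back. Then push the retaining bar fully across in front of the three canisters, let go of everything, and leave the other things on the bench where they are.

Things in the scene. Friction and masses are not known exactly. Their poses are not given: they have to be found in the camera images.
- can_a: body of one of the two loose canisters; origin at the centre of its flat foot, z up its axis. Too wide for most grippers: push it low on its wall, 20 to 40 mm above the bench; pushed only near the top it may tip. Sliding it takes 1.5 to 4 N
- can_b: body of the other, like loose canister; origin at the centre of its flat foot, z up its axis
- can_stored: body of the like canister that already stands home in one of the three bays (any of them); origin at the centre of its foot, z up its axis. The two bays without it are empty
- can_a_centre (a point): squat calibration-gas canister, 74 mm across, 95 mm tall: bright metal, straight wall up to 64 mm, then a low dome with a black valve cap 29 mm across; pale label with a green band; 0.3 to 0.5 kg. This point is on its axis, half-way up (47 mm above its foot). Loose on the bench in front of the rack
- can_b_centre (a point): squat calibration-gas canister, 74 mm across, 95 mm tall: bright metal, straight wall up to 64 mm, then a low dome with a black valve cap 29 mm across; pale label with a green band; 0.3 to 0.5 kg. This point is on its axis, half-way up (47 mm above its foot). Loose on the bench in front of the rack, beside the other
- can_stored_centre (a point): squat calibration-gas canister, 74 mm across, 95 mm tall: bright metal, straight wall up to 64 mm, then a low dome with a black valve cap 29 mm across; pale label with a green band; 0.3 to 0.5 kg. This point is on its axis, half-way up (47 mm above its foot). Already home in one bay
- rack: divided rack of dark sheet steel fixed to the bench: three bays, each 86 mm wide, 92 mm apart, open at the top and in front (-x of its frame, towards the robot), with no floor, so canisters slide in along the bench. Frame: origin on the bench at the middle bay's point, x to its back (two rails, up to 28 and 81 mm above the bench, inner face at x = +39 mm), y to its left
- bay_left (a point): on the bench in the left bay (rack y = +92 mm), under the axis of a canister that is home (a canister pushed against the back has its axis 2 mm beyond this point in x). Axes as the rack's. Rack sides: panels 6 mm thick, inner faces at rack y = +-135 mm, running forward to x = -64 mm, 62 mm tall, rising to 81 mm behind x = +15 mm
- bay_mid (a point): the same point of the middle bay (rack y = 0). On each side of it a 6 mm divider, 66 mm tall, runs from rack x = -35 mm to the back
- bay_right (a point): the same point of the right bay (rack y = -92 mm)
- bar (a joint): retaining bar, in m: 0 = home, across all bays; 0.30 = drawn out to the rack's left (+y), clear of them. Steel rod 12 mm across, sliding along rack y through both side panels at rack x = -48 mm, axis 45 mm above the bench. Slides with about 2 N, stays where left, stops dead at 0. It passes 5 mm in front of a canister at its bay point and jams on one standing out farther
- bar_knob (a point): centre of the flat outer face of the black round knob (30 mm across, 18 mm long) on the bar's left end, 45 mm above the bench, axes as the rack's; push this face towards the rack's -y. With the bar home the face is at rack y = +183 mm
- detector: bystander: dark grey gas detector lying on its back, 118 x 66 x 36 mm, origin at the centre of its underside, x along its length
- cal_cap: bystander: small grey calibration cap, 58 x 44 x 31 mm, origin at the centre of its underside
- screwdriver: bystander: screwdriver with yellow handle, 190 mm long, under 32 mm high; origin under its middle, x along its length
- regulator: bystander: small brass and steel regulator standing upright, 36 mm across, 72 mm tall, with a gauge on one side reaching 36 mm from its axis; origin at the centre of its foot
- carton: bystander: cardboard carton, 75 x 55 x 60 mm, origin at the centre of its underside
Not all that is in view belongs to the job. What is shaped like the can_a but yellow is not meant.

How it is judged:
On the way:
1. both loose canisters stand in bays of the rack (((x of can_a_centre in the frame of bay_left between -0.02 and 0.012 m and y of can_a_centre in the frame of bay_left between -0.016 and 0.016 m) or (x of can_a_centre in the frame of bay_mid between -0.02 and 0.012 m and y of can_a_centre in the frame of bay_mid between -0.016 and 0.016 m) or (x of can_a_centre in the frame of bay_right between -0.02 and 0.012 m and y of can_a_centre in the frame of bay_right between -0.016 and 0.016 m)) and angle between each of can_a_centre, can_b_centre's own z axis and vertical below 0.1 rad and ((x of can_b_centre in the frame of bay_left between -0.02 and 0.012 m and y of can_b_centre in the frame of bay_left between -0.016 and 0.016 m) or (x of can_b_centre in the frame of bay_mid between -0.02 and 0.012 m and y of can_b_centre in the frame of bay_mid between -0.016 and 0.016 m) or (x of can_b_centre in the frame of bay_right between -0.02 and 0.012 m and y of can_b_centre in the frame of bay_right between -0.016 and 0.016 m))), for 0.2 s.
At the end, for the whole second after the job is handed in: All three canisters stand upright (within 0.06 rad), at rest on the bench, one in each bay of the rack, each axis within 12 mm of its bay's site front to back and 16 mm sideways; the retaining bar is within 8 mm of fully home (joint below 0.008 m) (((x of can_a_centre in the frame of bay_left between -0.012 and 0.012 m and y of can_a_centre in the frame of bay_left between -0.016 and 0.016 m) or (x of can_a_centre in the frame of bay_mid between -0.012 and 0.012 m and y of can_a_centre in the frame of bay_mid between -0.016 and 0.016 m) or (x of can_a_centre in the frame of bay_right between -0.012 and 0.012 m and y of can_a_centre in the frame of bay_right between -0.016 and 0.016 m)) and angle between each of can_a_centre, can_b_centre, can_stored_centre's own z axis and vertical below 0.06 rad and linear speed of each of can_a, can_b, can_stored below 0.02 m/s and height (world z) of each of can_a_centre, can_b_centre, can_stored_centre below 0.0525 m and ((x of can_b_centre in the frame of bay_left between -0.012 and 0.012 m and y of can_b_centre in the frame of bay_left between -0.016 and 0.016 m) or (x of can_b_centre in the frame of bay_mid between -0.012 and 0.012 m and y of can_b_centre in the frame of bay_mid between -0.016 and 0.016 m) or (x of can_b_centre in the frame of bay_right between -0.012 and 0.012 m and y of can_b_centre in the frame of bay_right between -0.016 and 0.016 m)) and ((x of can_stored_centre in the frame of bay_left between -0.012 and 0.012 m and y of can_stored_centre in the frame of bay_left between -0.016 and 0.016 m) or (x of can_stored_centre in the frame of bay_mid between -0.012 and 0.012 m and y of can_stored_centre in the frame of bay_mid between -0.016 and 0.016 m) or (x of can_stored_centre in the frame of bay_right between -0.012 and 0.012 m and y of can_stored_centre in the frame of bay_right between -0.016 and 0.016 m)) and value of joint bar below 0.008 m); the robot touches nothing.
It fails at once if a canister is tipped by more than 0.25 rad or lifted by more than 12 mm (angle between any of can_a_centre, can_b_centre, can_stored_centre's own z axis and vertical above 0.25 rad or height (world z) of any of can_a_centre, can_b_centre, can_stored_centre above 0.0595 m).
It fails at once if a bystander (detector, calibration cap, screwdriver, regulator or carton) is moved by more than 30 mm (distance of any of detector, cal_cap, screwdriver, regulator, carton from where it was at the start of the episode above 0.03 m).
It also fails if it takes over 70 s, if anything falls off the work surface, if the arm or the gripper's body presses on something with over 40 N, if the wrist force passes 120 N, or if a joint passes its speed limit or range.

ROBOT

A 6-joint arm with a two-finger parallel gripper is mounted at the origin on the work surface. World frame = base frame: x ahead of the robot, y to its left, z up, the work surface at z = 0. Lengths are in m, angles in rad, forces in N, time in s.
With the tool pointing down it reaches from about 0.225 to 0.875 m from the base axis. Payload 3.4 kg.
Tool frame: the origin (TCP) lies between the finger pads; the fingertips stand 25 mm ahead of it and the grasp point (between the pads) lies 6 mm ahead of it; z points along the fingers, y is the direction in which the jaws open and shut (so a half turn about z gives the same grasp; the last joint's range is limited). The gripper opens to 85 mm and grips with 20 to 120 N. Pads are 22 mm wide; open, the fingers measure 114 mm over their backs; the gripper's body (76 mm by 85 mm) begins 54 mm behind the grasp point. The pads swing forward as they close: fully open they stand 13 mm farther back than shut.
Start: joints at [1.102, 0.276, 1.505, -0, 1.361, -0.121], TCP at [0.196, 0.541, 0.256] pointing down, gripper open.
Joint ranges: [-2.89, 2.89], [-0.75, 2.08], [0.22, 2.7], [-1.18, 4.32], [0.11, 2.71], [-2.7, 2.7]. Speed limits (rad/s): [2.57, 2.57, 3.14, 3.14, 3.14, 3.14].

INTERFACE

Orientations are given as a unit quaternion [x, y, z, w].
In Python, from plant import get_obs, snapshot, hand_in, spot_in gives the robot as it stands.
- The arm moves only by the tool move_arm, never from a script. Its arguments are lists of equal length, an entry for each row: "travel": the shift along the tool's x, y, z in cm, a list of three; "turn": the turn about the tool's z in rad; "gripper": the opening, from 0 (shut) to 1 (fully open). A call has 1 to 12 rows; each row is the pose to reach, as a shift and turn from the pose commanded when the call began, along the tool's axes at that moment; what a row does not reach only later rows make up. A row lasts 1/10 s, in which the tool goes at most 50 mm and 8.59 degrees, less where a joint would pass 70% of its speed; a pose out of reach is approached as far as the arm can. A call with a gripper value outside its range is refused whole. The fingers move at their own pace and stop on an object; "grip_force" is the grip in N (left out, the last holds). Time passes only in rows, so rows that repeat a pose let the fingers close. It gives the time, the measured TCP pose, the force and the opening at its end, in the units of the state.
- get_obs(): the state, without advancing time (a new reading comes with each control period).
- snapshot(name): name is "scene" or "side" or "wrist"; returns a dict with "pixels" (384x512x3 uint8, red, green, blue), "z_map" (384x512 float32, m along the optical axis (not along the pixel's ray), 0 where there is no reading), "K" (3x3 intrinsics, pixels), "k1" (the pictures are not rectified: a ray, as slopes to the right and down, at radius r is drawn at 1 + k1 r^2 times it, then the intrinsics apply), "cam_to_world" (4x4, takes a point from camera to world coordinates). Camera axes: x right, y down, z forward; pixel columns grow to the right and rows downward; lengths in m; the calibration is good to about 2 mm. A picture is of the moment at which its call begins.
- hand_in(): hands the job in, once; it reports no verdict.
Trained networks look in the newest picture that a camera, given by its name, has taken for a name from the list of things; names that differ only in an ending like _2 or _b are one class to them, and where a whole thing is asked for, a point or a joint stands for the part that bears it (a point fixed in the world has none). Each returns a list of dicts, best first, with "p" (0 to 1); they miss things now and then, are a little off and sometimes report something else, mostly with a low value. They report only what shows in the picture. A call takes as long as a camera call. They do not tell look-alikes from the thing itself.
- spot_in(camera, query): "location" ([row, column] in pixels, amid what is visible of it).
The state is a dict: "time": time; "qpos": joint angles; "joint_vel": joint speeds; "tau": joint torques, N m; "tool_pos": TCP position; "ee_rot": TCP orientation; "ft_force": force on the tool from outside, world axes, zero at the start; "wrist_torque": the same for the moment, N m; "width": finger opening in m.
Only numpy, scipy, OpenCV 4.12 (cv2) and the standard library are available. Lean on these libraries where they do the work, as an engineer would, in place of code of your own. Each camera call takes 0.05 s, during which the arm holds its last target. There are 200 camera calls.

## Working session

There is one attempt and no reset: what is moved stays moved. The work goes in short steps, Python scripts to look and compute and a tool call to move; the robot and the scene stay as the last step left them, time stands still between calls to the robot, and variables do not carry over. Pictures are saved under pics/ and viewed, about 8 in all and at most 12, crops included, and the job is handed in when it is done.

Besides the shell and the picture viewer there is one more tool, called after "Emit:" as a command line: name --pt "numbers of a row" for each row, then --argument value for the rest. move_arm: Moves the arm, as the interface text tells. Its arguments: {"type":"object","properties":{"travel":{"type":"array","items":{"type":"array","items":{"type":"number"}}},"turn":{"type":"array","items":{"type":"number"}},"gripper":{"type":"array","items":{"type":"number"}},"grip_force":{"type":"number"}},"required":["travel","turn","gripper"]}

```bash
ls; mkdir -p pics
cat > h.py <<'E'
import numpy as np, cv2
from plant import *
def world(s,uv,z=None,h=None):
    # pixel (col,row) -> world; z: depth along the axis, or h: world height plane
    u,v=uv; K=s["K"]; k=s["k1"]
    p=cv2.undistortPoints(np.array([[[u,v]]],float),K,np.array([k,0,0,0.]))[0,0]
    T=s["cam_to_world"]; d=np.array([p[0],p[1],1.])
    if z is None and h is None: z=s["z_map"][int(round(v)),int(round(u))]
    w=T[:3,:3]@d
    if h is not None: z=(h-T[2,3])/w[2]
    return T[:3,3]+w*z
def cloud(s):
    K=s["K"];H,W=s["z_map"].shape
    uu,vv=np.meshgrid(np.arange(W),np.arange(H))
    p=cv2.undistortPoints(np.stack([uu,vv],-1).reshape(-1,1,2).astype(float),K,np.array([s["k1"],0,0,0.])).reshape(H,W,2)
    c=np.dstack([p,np.ones((H,W))])*s["z_map"][...,None]
    T=s["cam_to_world"]; w=c@T[:3,:3].T+T[:3,3]; w[s["z_map"]==0]=np.nan
    return w
def save(s,n,crop=None,f=1):
    im=cv2.cvtColor(s["pixels"],cv2.COLOR_RGB2BGR)
    if crop: r0,r1,c0,c1=crop; im=im[r0:r1,c0:c1]
    if f!=1: im=cv2.resize(im,None,fx=f,fy=f,interpolation=cv2.INTER_CUBIC)
    cv2.imwrite("pics/"+n+".png",im)
E
python3 - <<'E'
from h import *
o=get_obs(); print({k:np.round(v,3) for k,v in o.items()})
a=snapshot("scene"); b=snapshot("side")
im=np.vstack([a["pixels"],b["pixels"]])
for n,s in(("scene",a),("side",b)):
    save(s,n+"0"); print(n,np.round(s["cam_to_world"],3).tolist(),s["K"][0,0])
    for q in("can_a","rack","bar_knob","detector","cal_cap","screwdriver","regulator","carton"):
        for d in spot_in(n,q)[:5]:
            r,c=d["location"]; print(q,round(d["p"],2),round(r),round(c),np.round(world(s,(c,r)),3))
E
```

```text
pics
{'time': np.float64(0.0), 'qpos': array([ 1.102,  0.277,  1.506,  0.   ,  1.361, -0.121]), 'joint_vel': array([ 0.   ,  0.001, -0.001, -0.001,  0.001, -0.001]), 'tau': array([-2.0000e-03, -4.1678e+01, -2.4580e+01, -0.0000e+00,  1.1000e-02,
        0.0000e+00]), 'tool_pos': array([0.196, 0.54 , 0.255]), 'ee_rot': array([ 0.173,  0.985, -0.001, -0.   ]), 'ft_force': array([-0.058,  0.166,  0.048]), 'wrist_torque': array([-0.088,  0.058, -0.011]), 'width': np.float64(0.086)}
scene [[-0.45, 0.727, -0.518, 1.038], [0.893, 0.378, -0.245, 0.206], [0.018, -0.573, -0.819, 0.885], [0.0, 0.0, 0.0, 1.0]] 401.60946710369984
can_a 0.85 160 214 [ 0.48  -0.182  0.072]
can_a 0.81 172 313 [0.395 0.065 0.073]
can_a 0.55 193 266 [ 0.513 -0.014  0.074]
rack 0.67 235 221 [ 0.667 -0.053  0.079]
bar_knob 0.59 259 344 [0.578 0.22  0.049]
detector 0.64 198 359 [0.388 0.195 0.034]
detector 0.45 255 338 [0.576 0.203 0.051]
cal_cap 0.9 248 422 [0.445 0.387 0.015]
screwdriver 0.98 303 291 [0.722 0.151 0.026]
regulator 0.65 121 166 [ 0.396 -0.396  0.046]
carton 0.92 150 118 [ 0.558 -0.439  0.06 ]
carton 0.57 198 361 [0.388 0.202 0.037]
side [[0.918, -0.247, 0.31, 0.171], [-0.396, -0.549, 0.736, -0.901], [-0.011, -0.799, -0.602, 0.753], [0.0, 0.0, 0.0, 1.0]] 357.7656709984139
can_a 0.98 195 199 [0.365 0.023 0.059]
can_a 0.94 197 244 [ 0.488 -0.063  0.07 ]
can_a 0.58 236 253 [ 0.445 -0.236  0.07 ]
can_a 0.5 218 303 [ 0.604 -0.235  0.077]
rack 0.74 201 299 [ 0.664 -0.106  0.029]
bar_knob 0.49 157 238 [0.572 0.209 0.049]
detector 0.73 175 189 [0.372 0.189 0.034]
cal_cap 0.52 153 197 [0.449 0.358 0.018]
screwdriver 0.44 160 281 [0.728 0.153 0.025]
screwdriver 0.42 199 245 [ 0.491 -0.062  0.063]
regulator 0.55 298 260 [ 0.383 -0.421  0.054]
carton 0.64 199 244 [ 0.487 -0.065  0.066]
```

Run:
```python
import cv2
a=cv2.imread("pics/scene0.png");cv2.imwrite("pics/scene0b.png",cv2.resize(a[90:340,80:460],None,fx=2,fy=2,interpolation=3))
a=cv2.imread("pics/side0.png");cv2.imwrite("pics/side0b.png",cv2.resize(a[110:330,140:400],None,fx=2.6,fy=2.6,interpolation=3))
```

```text
(no output)
```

View pics/scene0b.png

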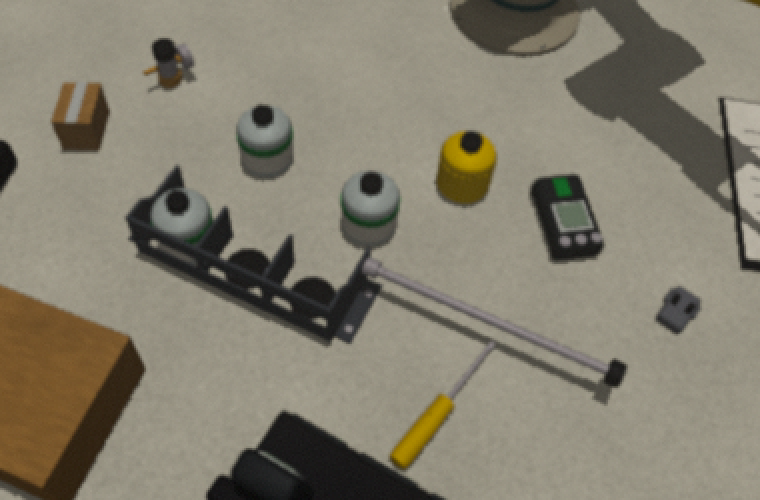

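View pics/side0b.png

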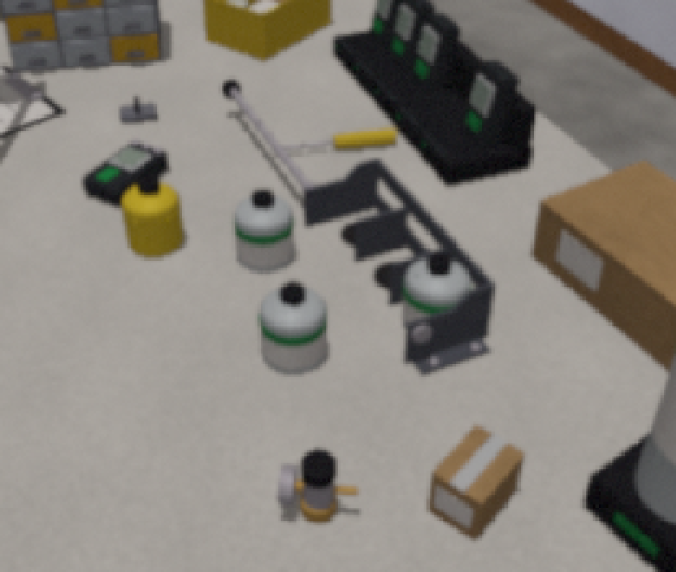

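Reading of the pictures, in full-image (col,row):
- **Grey canisters, the targets:** scene (212,155) and (265,192).
- **Stored canister:** scene (170,197), in the right bay. The left and middle bays are empty.
- **Yellow look-alike, not meant:** scene (313,172).
- **Knob:** scene (387,276). The network's "bar_knob" hit is on the rod, so I won't use it.

Next I fit cylinders and the rack to the depth.

```bash
cat > fit.py <<'E'
from h import *
from scipy.optimize import least_squares
def can(w,c0,R=.037):
    m=(np.hypot(w[...,0]-c0[0],w[...,1]-c0[1])<.05)&(w[...,2]>.012)&(w[...,2]<.060)
    p=w[m][:,:2]
    f=least_squares(lambda c:np.hypot(p[:,0]-c[0],p[:,1]-c[1])-R,c0,loss="soft_l1",f_scale=.002)
    return f.x,len(p),np.median(np.abs(f.fun))
def cap(w,s,c0):
    m=(np.hypot(w[...,0]-c0[0],w[...,1]-c0[1])<.03)&(w[...,2]>.085)&(w[...,2]<.105)
    p=w[m]; return p.mean(0) if len(p) else None
E
python3 - <<'E'
from fit import *
S={n:snapshot(n) for n in("scene","side")}
for n,s in S.items():
    w=cloud(s); print(n,"bench z",np.nanmedian(w[(np.abs(w[...,2])<.02)][:,2]))
    for nm,c in dict(can1=(.47,-.19),can2=(.505,-.03),yel=(.385,.06),sto=(.6,-.22)).items():
        print(nm,can(w,np.array(c)),cap(w,s,c))
    # rack: top view map of tall points
    v=w.reshape(-1,3); px=s["pixels"].reshape(-1,3).astype(int)
    dark=px.max(1)<75
    for lo,hi in((.07,.09),(.05,.07)):
        m=dark&(v[:,2]>lo)&(v[:,2]<hi)&(v[:,0]>.53)&(v[:,0]<.8)&(v[:,1]>-.35)&(v[:,1]<.12)
        p=v[m][:,:2]; print(lo,len(p))
        if len(p):
            rr=cv2.minAreaRect((p*1000).astype(np.float32)); print(rr, cv2.fitLine((p*1000).astype(np.float32),cv2.DIST_HUBER,0,.01,.01).ravel())
    # rod: bright pts z .035-.06 in region y>.06
    m=(v[:,2]>.035)&(v[:,2]<.062)&(v[:,1]>.05)&(v[:,1]<.45)&(v[:,0]>.47)&(v[:,0]<.70)
    p=v[m]; print("rod",len(p),cv2.fitLine((p[:,:2]*1000).astype(np.float32),cv2.DIST_HUBER,0,.01,.01).ravel(),"ymax",np.sort(p[:,1])[-5:],p[np.argsort(p[:,1])[-10:]].mean(0))
E
```

```text
scene bench z 0.0003517403114893236
can1 (array([ 0.45427616, -0.20385233]), 302, np.float64(0.000659010655400586)) [ 0.45843219 -0.2010839   0.09377161]
can2 (array([ 0.48910483, -0.02760201]), 292, np.float64(0.0005600966052918578)) [ 0.49240578 -0.02652524  0.09390335]
yel (array([0.36860044, 0.05799823]), 307, np.float64(0.0006474441827975033)) [0.37207369 0.05910602 0.09404145]
sto (array([ 0.60677206, -0.2130534 ]), 139, np.float64(0.0014201068717710139)) [ 0.62099832 -0.22291691  0.09431792]
0.07 558
((637.2716064453125, -130.87380981445312), (279.5518493652344, 69.79390716552734), 88.83609771728516) [ 1.1175432e-03 -9.9999940e-01  6.6645673e+02 -1.2260322e+02]
0.05 689
((614.9821166992188, -131.3926239013672), (109.87550354003906, 280.2454833984375), 0.6717272400856018) [ 3.5135027e-02  9.9938256e-01  6.4229187e+02 -1.5170428e+02]
rod 704 [1.4373814e-03 9.9999899e-01 5.7699994e+02 2.0034210e+02] ymax [0.33222544 0.3322835  0.33239141 0.33261469 0.33336044] [0.57579459 0.33219857 0.05478205]
side bench z 0.001633800493663462
can1 (array([ 0.45891364, -0.20289412]), 59, np.floa
[... 227 characters left out ...]
np.float64(0.0008924316803749152)) [0.36985482 0.05155393 0.09370902]
sto (array([ 0.62095288, -0.21594925]), 166, np.float64(0.00327288363208569)) [ 0.61797722 -0.22939594  0.0935817 ]
0.07 221
((639.4077758789062, -136.0972900390625), (280.1453857421875, 54.291297912597656), 89.98062133789062) [ 1.0453024e-03  9.9999946e-01  6.6349164e+02 -1.4241013e+02]
0.05 473
((614.1972045898438, -137.68722534179688), (106.51103210449219, 283.497802734375), 0.43023940920829773) [ 3.4628574e-02  9.9940026e-01  6.2655359e+02 -1.3985498e+02]
rod 171 [ 1.1153304e-02 -9.9993777e-01  5.7301495e+02  1.8917522e+02] ymax [0.3221199  0.32434362 0.32551249 0.32566606 0.32606119] [0.56915929 0.32225306 0.05597923]
```

Emit:
move_arm --pt "-43 -52.5 -4.5" --pt "-43 -52.5 -4.5" --pt "-43 -52.5 -4.5" --pt "-43 -52.5 -4.5" --pt "-43 -52.5 -4.5" --pt "-43 -52.5 -4.5" --pt "-43 -52.5 -4.5" --pt "-43 -52.5 -4.5" --pt "-43 -52.5 -4.5" --pt "-43 -52.5 -4.5" --pt "-43 -52.5 -4.5" --pt "-43 -52.5 -4.5" --turn '[-0.35, -0.35, -0.35, -0.35, -0.35, -0.35, -0.35, -0.35, -0.35, -0.35, -0.35, -0.35]' --gripper '[0.45, 0.45, 0.45, 0.45, 0.45, 0.45, 0.45, 0.45, 0.45, 0.45, 0.45, 0.45]'

```text
time: 2.2
tool_pos: [0.3945, -0.0248, 0.2964]
ee_rot: [-0.001, 1.0, 0.0, 0.001]
ft_force: [1.8, 0.5, -0.0]
width: 0.0387
```

Emit:
move_arm --pt "-3 -8 -2" --pt "-3 -8 -2" --pt "-3 -8 -2" --pt "-3 -8 -2" --turn '[0, 0, 0, 0]' --gripper '[0.45, 0.45, 0.45, 0.45]'

```text
time: 2.6
tool_pos: [0.4244, -0.1031, 0.3157]
ee_rot: [-0.0, 1.0, 0.001, -0.0]
ft_force: [-1.0, 0.3, 0.1]
width: 0.0384
```

Run:
```python
from fit import *
o=get_obs(); print(np.round(o["tool_pos"],4),np.round(o["ee_rot"],3),o["width"],np.round(o["qpos"],2),o["time"])
s=snapshot("wrist"); save(s,"wrist0",f=1.5); w=cloud(s); np.save("w0.npy",w); cv2.imwrite("w0px.png",s["pixels"])
print(np.round(s["cam_to_world"],3).tolist(),"bench",np.nanmedian(w[np.abs(w[...,2])<.02][:,2]))
for nm,c in dict(can1=(.457,-.204),can2=(.49,-.03),sto=(.62,-.225)).items():
    print(nm,can(w,np.array(c)),cap(w,s,c))
for d in spot_in("wrist","can_a")[:5]:
    r,c=d["location"]; print(round(d["p"],2),round(r),round(c),np.round(world(s,(c,r)),3))
```

```text
[ 0.4244 -0.1031  0.3157] [-0.     1.     0.001 -0.   ] 0.03844757197062679 [-0.4   0.03  1.66  0.    1.45 -1.97] 2.6
[[-0.0, 0.946, 0.325, 0.34], [1.0, 0.0, 0.0, -0.102], [0.0, 0.325, -0.946, 0.433], [0.0, 0.0, 0.0, 1.0]] bench 6.040627384179542e-05
can1 (array([ 0.4544085 , -0.20272054]), 433, np.float64(0.0002643064255879318)) [ 0.45324394 -0.20166218  0.09425435]
can2 (array([ 0.48938685, -0.02791922]), 475, np.float64(0.0002269476129549003)) [ 0.48764552 -0.02862273  0.09400699]
sto (array([ 0.62221784, -0.23133848]), 581, np.float64(0.0019460272095740555)) None
0.78 204 304 [ 0.475 -0.035  0.079]
0.77 120 376 [0.364 0.044 0.087]
0.63 179 184 [ 0.44  -0.194  0.079]
```

View pics/wrist0.png

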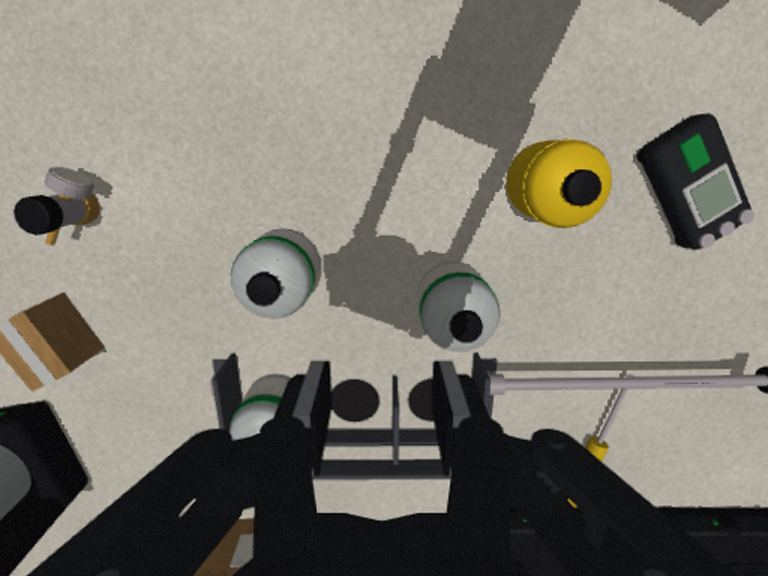

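The wrist view shows both silver cans, wrist px/1.5 (176,184) and (306,205), with the yellow decoy apart at (373,122). The rack's left half and the rod are also visible. Next I get the rack's pose from this view.

Run:
```python
from h import *
w=np.load("w0.npy"); px=cv2.imread("w0px.png").astype(int)
m=(px.max(2)<90)&(w[...,0]>.54)&(w[...,0]<.72)&(w[...,1]>-.31)&(w[...,1]<.03)
# points per height: panels (front ends) and dividers, histogram in y
for lo,hi,x0,x1 in((.05,.064,.555,.60),(.045,.07,.585,.65),(.07,.085,.63,.69),(.018,.03,.645,.69)):
    k=m&(w[...,2]>lo)&(w[...,2]<hi)&(w[...,0]>x0)&(w[...,0]<x1)
    p=w[k]; h,e=np.histogram(p[:,1],bins=np.arange(-.31,.03,.004))
    print(lo,hi,len(p),[(round(e[i]+.002,3),int(n)) for i,n in enumerate(h) if n>3])
    print("  x pct",np.round(np.percentile(p[:,0],[1,5,50,95,99]),4) if len(p) else 0)
# panel top edges
for nm,y0,y1 in(("Rpanel",-.285,-.255),("Lpanel",-.015,.02),("div",-.1,-.075)):
    k=m&(w[...,2]>.03)&(w[...,1]>y0)&(w[...,1]<y1); p=w[k]
    if len(p): print(nm,len(p),"y",np.round(np.percentile(p[:,1],[2,50,98]),4),"x",np.round(np.percentile(p[:,0],[1,50,99]),4),"zmax",p[:,2].max())
# dark discs on the bench
k=((px.max(2)<70)&(np.abs(w[...,2])<.01)&(w[...,0]>.57)&(w[...,0]<.67)&(w[...,1]>-.18)&(w[...,1]<0)).astype(np.uint8)
n,l,st,ce=cv2.connectedComponentsWithStats(k)
for i in range(1,n):
    if st[i,4]>60: p=w[l==i]; print("disc",st[i],np.round((p.min(0)+p.max(0))/2,4),np.round(np.ptp(p,0),4))
# rod
k=(w[...,2]>.04)&(w[...,2]<.06)&(w[...,1]>.03)&(w[...,1]<.3)&(w[...,0]>.54)&(w[...,0]<.62); p=w[k]
print("rod",len(p),np.polyfit(p[:,1],p[:,0],1),np.median(p[:,0]),p[:,1].max())
```

```text
0.05 0.064 385 [(np.float64(-0.272), 37), (np.float64(-0.268), 102), (np.float64(-0.252), 6), (np.float64(-0.248), 5), (np.float64(-0.244), 10), (np.float64(-0.24), 12), (np.float64(-0.236), 12), (np.float64(-0.232), 10), (np.float64(-0.228), 11), (np.float64(-0.224), 8), (np.float64(-0.22), 13), (np.float64(-0.216), 9), (np.float64(-0.212), 15), (np.float64(-0.208), 10), (np.float64(-0.088), 14), (np.float64(-0.084), 4), (np.float64(0.0), 17), (np.float64(0.004), 66), (np.float64(0.008), 23)]
  x pct [0.5586 0.5597 0.585  0.5951 0.5993]
0.045 0.07 485 [(np.float64(-0.272), 23), (np.float64(-0.268), 121), (np.float64(-0.26), 4), (np.float64(-0.256), 9), (np.float64(-0.252), 8), (np.float64(-0.248), 10), (np.float64(-0.244), 13), (np.float64(-0.24), 16), (np.float64(-0.236), 15), (np.float64(-0.232), 14), (np.float64(-0.228), 13), (np.float64(-0.224), 12), (np.float64(-0.22), 17), (np.float64(-0.216), 14), (np.float64(-0.212), 19), (np.float64(-0.208), 13), (np.float64(-0.092), 4), (np.float64(-0.088), 114), (np.float64(-0.084), 36), (np.float64(0.004), 5), (np.float64(0.008), 5)]
  x
[... 1688 characters left out ...]
(np.float64(-0.048), 14), (np.float64(-0.044), 13), (np.float64(-0.04), 11)]
  x pct [0.6606 0.6609 0.6622 0.6654 0.666 ]
Rpanel 423 y [-0.2722 -0.2684 -0.2588] x [0.5587 0.589  0.6254] zmax 0.07264021427090789
Lpanel 181 y [0.0016 0.003  0.0159] x [0.5585 0.5685 0.5902] zmax 0.06292169121082153
div 369 y [-0.0987 -0.0876 -0.076 ] x [0.5882 0.6552 0.6648] zmax 0.08165713094855048
disc [221 253  32  28 697] [ 6.237e-01 -1.333e-01  3.000e-04] [0.0577 0.0559 0.0046]
disc [272 253  17  28 323] [ 6.233e-01 -5.500e-02  4.000e-04] [0.0566 0.0297 0.0046]
disc [219 286  42   3 111] [ 0.6617 -0.1282  0.0062] [0.0026 0.0745 0.0075]
rod 1232 [-0.0057713  0.5725568] 0.5710703050955352 0.29971483379965025
```

Emit:
move_arm --pt "0 7.5 5" --pt "0 7.5 10" --pt "0 7.5 15" --pt "0 7.5 19" --pt "0 7.5 23" --pt "0 7.5 26.2" --pt "0 7.5 26.2" --pt "0 7.5 26.2" --turn '[0, 0, 0, 0, 0, 0, 0, 0]' --gripper '[0.45, 0.45, 0.45, 0.45, 0.45, 0.45, 0.45, 0.45]'

```text
time: 3.5
tool_pos: [0.424, -0.0267, 0.0543]
ee_rot: [-0.002, 1.0, 0.0, -0.001]
ft_force: [1.1, 0.1, -0.1]
width: 0.0383
```

Run:
```python
from fit import *
o=get_obs(); print(np.round(o["tool_pos"],4),np.round(o["ft_force"],2))
s=snapshot("side"); save(s,"side1",(110,290,140,360),3); 
w=cloud(s)
print(can(w,np.array((.489,-.03))))
```

```text
[ 0.424  -0.0267  0.0543] [ 1.06  0.1  -0.13]
(array([ 0.49125708, -0.02962121]), 255, np.float64(0.0009303186524660875))
```

View pics/side1.png

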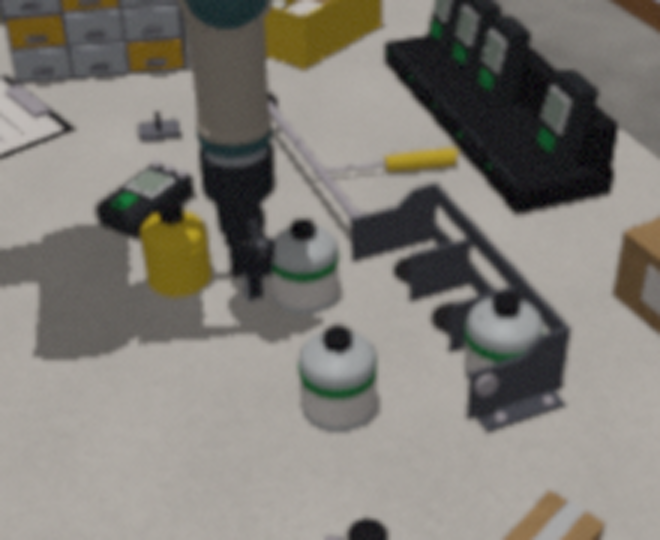

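Emit:
move_arm --pt "-1.5 -0.1 0" --pt "-2.2 -0.1 0" --pt "-3 -0.1 0" --pt "-3.8 -0.4 0" --pt "-4.6 -0.7 0" --pt "-5.4 -1.0 0" --pt "-6.2 -1.3 0" --pt "-7 -1.4 0" --pt "-7.8 -1.4 0" --pt "-8.6 -1.4 0" --pt "-9.4 -1.4 0" --pt "-9.8 -1.4 0" --turn '[0, 0, 0, 0, 0, 0, 0, 0, 0, 0, 0, 0]' --gripper '[0.45, 0.45, 0.45, 0.45, 0.45, 0.45, 0.45, 0.45, 0.45, 0.45, 0.45, 0.45]'

```text
time: 4.75
tool_pos: [0.5238, -0.0415, 0.0538]
ee_rot: [-0.001, 1.0, -0.0, 0.001]
ft_force: [-1.4, -0.4, 1.0]
width: 0.0384
```

Run:
```python
from fit import *
o=get_obs(); print(np.round(o["tool_pos"],4),np.round(o["ft_force"],2))
for n in("side","scene","wrist"):
    s=snapshot(n); w=cloud(s)
    c=np.array((.57,-.04)); print(n,can(w,c),cap(w,s,c))
```

```text
[ 0.5238 -0.0415  0.0538] [-1.42 -0.38  0.98]
side (array([ 0.56698128, -0.04257883]), 224, np.float64(0.001037197123026988)) [ 0.56687716 -0.04726655  0.09443745]
scene (array([ 0.56597629, -0.04059753]), 316, np.float64(0.0006831220522637953)) [ 0.56854629 -0.03935256  0.09415736]
wrist (array([ 0.56611847, -0.04016971]), 3771, np.float64(0.0004507434873325736)) None
```

Emit:
move_arm --pt "-0.8 0 0" --pt "-1.6 0 0" --pt "-2.4 0 0" --pt "-3.2 0 0" --pt "-4.0 0 0" --pt "-4.6 0 0" --pt "-5.0 0 0" --pt "-5.3 0 0" --pt "-5.5 0 0" --pt "-5.6 0 0" --pt "-5.7 0 0" --pt "-5.7 0 0" --turn '[0, 0, 0, 0, 0, 0, 0, 0, 0, 0, 0, 0]' --gripper '[0.45, 0.45, 0.45, 0.45, 0.45, 0.45, 0.45, 0.45, 0.45, 0.45, 0.45, 0.45]'

```text
time: 6.1
tool_pos: [0.5793, -0.0413, 0.0539]
ee_rot: [-0.001, 1.0, 0.0, 0.0]
ft_force: [-1.1, 0.2, -1.4]
width: 0.0385
```

Run:
```python
from fit import *
o=get_obs(); print(np.round(o["tool_pos"],4),np.round(o["ft_force"],2))
for n in("side","scene","wrist"):
    s=snapshot(n); w=cloud(s)
    c=np.array((.623,-.04)); print(n,can(w,c),cap(w,s,c))
```

```text
[ 0.5793 -0.0413  0.0539] [-1.12  0.17 -1.36]
side (array([ 0.6183733 , -0.03954369]), 87, np.float64(0.0024863112209554047)) [ 0.62362492 -0.04683756  0.09472885]
scene (array([ 0.62749976, -0.04179566]), 329, np.float64(0.00590015158283945)) [ 0.62353263 -0.03924326  0.09423553]
wrist (array([ 0.62111577, -0.04021827]), 3776, np.float64(0.00047288084567448027)) None
```

Emit:
move_arm --pt "-0.1 0 0" --pt "-0.2 0 0" --pt "-0.3 0 0" --pt "-0.4 0 0" --pt "-0.4 0 0" --turn '[0, 0, 0, 0, 0]' --gripper '[0.45, 0.45, 0.45, 0.45, 0.45]'

```text
time: 6.75
tool_pos: [0.583, -0.0413, 0.0539]
ee_rot: [-0.001, 1.0, 0.0, -0.0]
ft_force: [-2.7, 0.0, 0.4]
width: 0.0383
```

Emit:
move_arm --pt "2 0 0" --pt "6 0 0" --pt "9 0 -2" --pt "10 0 -7" --pt "11 -2 -11" --pt "14 -6 -11" --pt "18.7 -10 -11" --pt "18.7 -15 -11" --pt "18.7 -19 -11" --pt "18.7 -19 -11" --pt "18.7 -19 -11" --pt "18.7 -19 -11" --turn '[0, 0, 0, 0, 0, -0.12, -0.24, -0.36, -0.44, -0.44, -0.44, -0.44]' --gripper '[0.45, 0.45, 0.45, 0.45, 0.45, 0.45, 0.45, 0.45, 0.45, 0.45, 0.45, 0.45]'

```text
time: 7.95
tool_pos: [0.3969, -0.2311, 0.1639]
ee_rot: [-0.219, 0.976, 0.0, 0.0]
ft_force: [-1.3, 0.2, 0.2]
width: 0.0386
```

Run:
```python
from fit import *
o=get_obs(); print(np.round(o["tool_pos"],4),np.round(o["ft_force"],2),np.round(o["ee_rot"],3),np.round(o["qpos"],2))
for n in("side","scene","wrist"):
    s=snapshot(n); w=cloud(s)
    for c in((.624,-.04),(.4545,-.203)):
        c=np.array(c); print(n,can(w,c),cap(w,s,c))
```

```text
[ 0.3969 -0.2311  0.1639] [-1.31  0.22  0.18] [-0.219  0.976  0.     0.   ] [-0.68  0.18  1.89  0.    1.08 -2.69]
side (array([ 0.62232556, -0.03522091]), 142, np.float64(0.003065673665035549)) [ 0.62408017 -0.04747704  0.09340337]
side (array([ 0.45668189, -0.20431781]), 300, np.float64(0.0008183638557958013)) [ 0.45480288 -0.2100548   0.09367585]
scene (array([ 0.6291413, -0.0426191]), 297, np.float64(0.004423034087353513)) [ 0.62722676 -0.03941234  0.09408089]
scene (array([ 0.45437677, -0.20391757]), 298, np.float64(0.0006498210772905751)) [ 0.45697951 -0.20231557  0.09390073]
wrist (array([ 0.624, -0.04 ]), 0, np.float64(nan)) None
wrist (array([ 0.45485057, -0.20356482]), 1353, np.float64(0.0002514280676158276)) [ 0.45154133 -0.20472809  0.09356272]
  return _methods._mean(a, axis=axis, dtype=dtype,
  ret = ret.dtype.type(ret / rcount)
```

Emit:
move_arm --pt "-0.1 0.7 0" --pt "-0.1 0.7 4" --pt "-0.1 0.7 8" --pt "-0.1 0.7 11" --pt "-0.1 0.7 11" --pt "-0.1 0.7 11" --turn '[0.1, 0.1, 0.1, 0.1, 0.1, 0.1]' --gripper '[0.45, 0.45, 0.45, 0.45, 0.45, 0.45]'

```text
time: 8.7
tool_pos: [0.395, -0.2243, 0.0541]
ee_rot: [-0.171, 0.985, 0.0, -0.0]
ft_force: [1.0, -0.9, 0.2]
width: 0.0387
```

Emit:
move_arm --pt "-1.5 0 0" --pt "-2.2 0 0" --pt "-3 0.3 0" --pt "-4 0.7 0" --pt "-5 1.1 0" --pt "-6 1.5 0" --pt "-7 1.9 0" --pt "-8 2.3 0" --pt "-9 2.7 0" --pt "-10 3.1 0" --pt "-10 3.1 0" --turn '[0, 0, 0, 0, 0, 0, 0, 0, 0, 0, 0]' --gripper '[0.45, 0.45, 0.45, 0.45, 0.45, 0.45, 0.45, 0.45, 0.45, 0.45, 0.45]'

```text
time: 9.8
tool_pos: [0.4801, -0.1611, 0.0538]
ee_rot: [-0.171, 0.985, 0.0, 0.001]
ft_force: [0.1, -0.1, 0.4]
width: 0.0385
```

```bash
python3 - <<'E' 2>/dev/null
from fit import *
o=get_obs(); print(np.round(o["tool_pos"],4),np.round(o["ft_force"],2),np.round(o["ee_rot"],3),np.round(o["qpos"],2))
for n in("side","scene","wrist"):
    s=snapshot(n); w=cloud(s)
    c=np.array((.516,-.151)); print(n,can(w,c),cap(w,s,c))
E
```

```text
[ 0.4801 -0.1611  0.0538] [ 0.08 -0.1   0.39] [-0.171  0.985  0.     0.001] [-0.46  0.38  1.94  0.    0.83 -2.38]
side (array([ 0.52039641, -0.14739728]), 252, np.float64(0.001530413702646817)) [ 0.52939776 -0.15216496  0.09479878]
scene (array([ 0.51991892, -0.14530116]), 325, np.float64(0.0006425884778167718)) [ 0.51947609 -0.14606316  0.09476589]
wrist (array([ 0.52018453, -0.14502488]), 4074, np.float64(0.0005079884604373766)) None
```

Emit:
move_arm --pt "-1 0.1 0" --pt "-2 0.2 0" --pt "-2.8 0.3 0" --pt "-2.8 0.3 0" --pt "-1 0.3 0" --pt "0 1.2 0" --pt "-0.5 2.5 0" --pt "-1.2 2.5 0" --pt "-1.2 2.5 0" --turn '[0, 0, 0, 0, 0, 0.12, 0.24, 0.344, 0.344]' --gripper '[0.45, 0.45, 0.45, 0.45, 0.45, 0.45, 0.45, 0.45, 0.45]'

```text
time: 10.85
tool_pos: [0.4826, -0.1345, 0.0543]
ee_rot: [0.0, 1.0, -0.0, 0.001]
ft_force: [0.3, 0.3, -1.0]
width: 0.0381
```

```bash
python3 - <<'E' 2>/dev/null
from fit import *
o=get_obs(); print(np.round(o["tool_pos"],4),np.round(o["ft_force"],2),np.round(o["ee_rot"],3),np.round(o["qpos"],2))
for n in("side","scene","wrist"):
    s=snapshot(n); w=cloud(s)
    c=np.array((.545,-.133)); print(n,can(w,c),cap(w,s,c))
E
```

```text
[ 0.4826 -0.1345  0.0543] [ 0.27  0.33 -0.99] [ 0.     1.    -0.     0.001] [-0.41  0.37  1.95  0.    0.82 -1.98]
side (array([ 0.54761219, -0.13641132]), 253, np.float64(0.000791249207272797)) [ 0.54527681 -0.14025917  0.0936551 ]
scene (array([ 0.54539836, -0.13438117]), 299, np.float64(0.0005122097964856132)) [ 0.548178   -0.13271015  0.093828  ]
wrist (array([ 0.54570234, -0.13374084]), 4529, np.float64(0.00033108528033554824)) None
```

Emit:
move_arm --pt "-1.5 0.1 0" --pt "-2.3 0.1 0" --pt "-3.2 0.1 0" --pt "-4.2 0.1 0" --pt "-5.2 0.1 0" --pt "-6.2 0.1 0" --pt "-7.2 0.1 0" --pt "-8.2 0.1 0" --pt "-9 0.1 0" --pt "-9.5 0.1 0" --pt "-9.9 0.1 0" --pt "-9.9 0.1 0" --turn '[0, 0, 0, 0, 0, 0, 0, 0, 0, 0, 0, 0]' --gripper '[0.45, 0.45, 0.45, 0.45, 0.45, 0.45, 0.45, 0.45, 0.45, 0.45, 0.45, 0.45]'

```text
time: 12.2
tool_pos: [0.5813, -0.1339, 0.0539]
ee_rot: [0.001, 1.0, -0.0, 0.001]
ft_force: [-0.0, -0.7, -0.4]
width: 0.0384
```

Emit:
move_arm --pt "-0.1 0 0" --pt "-0.2 0 0" --pt "-0.2 0 0" --pt "-0.2 0 0" --turn '[0, 0, 0, 0]' --gripper '[0.45, 0.45, 0.45, 0.45]'

```text
time: 12.6
tool_pos: [0.582, -0.1338, 0.0539]
ee_rot: [0.001, 1.0, 0.0, -0.0]
ft_force: [-1.9, 0.3, 0.6]
width: 0.0384
```

Emit:
move_arm --pt "2 0 0" --pt "6 0 0" --pt "10 0 -2" --pt "12 0 -7" --pt "14 3 -12" --pt "15 8 -17" --pt "15 13 -22" --pt "15 18 -22" --pt "15 23 -22" --pt "15 28 -22" --pt "15 33 -22" --pt "15 37 -22" --turn '[0, 0, 0, 0, 0, 0, 0, 0, 0, 0, 0, 0]' --gripper '[0.45, 0.45, 0.45, 0.3, 0.1, 0, 0, 0, 0, 0, 0, 0]'

```text
time: 13.8
tool_pos: [0.4335, 0.204, 0.2742]
ee_rot: [0.001, 1.0, 0.001, 0.002]
ft_force: [0.9, -0.5, -0.7]
width: -0.0001
```

```bash
python3 - <<'E' 2>/dev/null
from fit import *
o=get_obs(); print(np.round(o["tool_pos"],4),np.round(o["ft_force"],2),np.round(o["ee_rot"],3),np.round(o["qpos"],2),o["width"])
ims=[]
for n in("side","scene","wrist"):
    s=snapshot(n); w=cloud(s)
    if n!="wrist":
      for c in ((.6248,-.134),(.6248,-.041),(.624,-.225)): print(n,cap(w,s,c))
    px=s["pixels"].astype(int)
    k=(w[...,2]>.035)&(w[...,2]<.064)&(w[...,1]>.25)&(w[...,1]<.42)&(w[...,0]>.53)&(w[...,0]<.62)
    p=w[k&(px.max(2)<80)]; q=w[k]
    print(n,"knob",len(p),np.round(p.min(0),4),np.round(p.max(0),4),np.round(np.median(p,0),4),"all ymax",np.sort(q[:,1])[-3:])
    k=(w[...,2]>.04)&(w[...,2]<.06)&(w[...,1]>.03)&(w[...,1]<.29)&(w[...,0]>.54)&(w[...,0]<.62); p=w[k]
    print("rod",np.polyfit(p[:,1],p[:,0],1))
    im=cv2.cvtColor(s["pixels"],cv2.COLOR_RGB2BGR)
    ims.append(im)
cv2.imwrite("pics/chk2.png",np.vstack([cv2.resize(np.hstack([ims[0][110:300,150:370],ims[1][150:310,110:420][:160,:310]]) if 0 else ims[1][140:320,100:430],(660,360)),cv2.resize(ims[2][100:384],(433,240)).copy() if 0 else cv2.copyMakeBorder(cv2.resize(ims[2],(320,240)),0,0,0,340,cv2.BORDER_CONSTANT)]))
E
```

```text
[0.4335 0.204  0.2742] [ 0.92 -0.47 -0.65] [0.001 1.    0.001 0.002] [ 0.29  0.12  1.67  0.    1.35 -1.27] -0.00011299279047902617
side [ 0.62384305 -0.13956621  0.09333871]
side [ 0.62440713 -0.04755555  0.09383278]
side [ 0.62266996 -0.23150284  0.0939304 ]
side knob 21 [0.5623 0.3095 0.0455] [0.5838 0.3256 0.0617] [0.5692 0.3141 0.0557] all ymax [0.32620014 0.32631698 0.32654853]
rod [-0.00222479  0.57446894]
scene [ 0.6259968  -0.13186676  0.09385696]
scene [ 0.62724181 -0.03929602  0.09435976]
scene [ 0.62588923 -0.22389312  0.09405334]
scene knob 100 [0.5642 0.3144 0.0414] [0.5897 0.331  0.0631] [0.5807 0.3221 0.057 ] all ymax [0.33220152 0.33247594 0.33295643]
rod [-1.5079281e-04  5.7619961e-01]
wrist knob 281 [0.5575 0.3127 0.0351] [0.5844 0.3322 0.0613] [0.5663 0.3214 0.0557] all ymax [0.33262067 0.3327286  0.3328061 ]
rod [-0.00384261  0.57182013]
```

View pics/chk2.png

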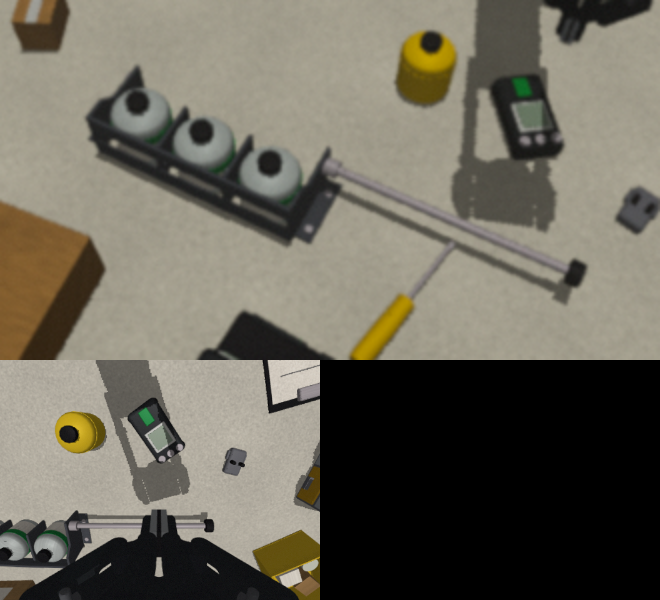

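The scene view shows all three canisters in line in their bays. The knob is at wrist full px (334,264), with its face at y≈0.3325. The yellow bin beyond the knob could be in the way, so I check the space there.

```bash
python3 - <<'E' 2>/dev/null
from fit import *
for n in("scene","side"):
    w=cloud(snapshot(n))
    k=(w[...,2]>.02)&(w[...,2]<.25)&(w[...,0]>.51)&(w[...,0]<.66)&(w[...,1]>.345)&(w[...,1]<.5); p=w[k]
    print(n,len(p),np.round(p.min(0),3),np.round(p.max(0),3), np.round(p[p[:,1].argmin()],3))
E
```

Emit:
move_arm --pt "-4 4 0" --pt "-8 9 0" --pt "-12 13 0" --pt "-14 16.8 0" --pt "-14 16.8 0" --turn '[0, 0, 0, 0, 0]' --gripper '[0, 0, 0, 0, 0]'

```text
time: 14.5
tool_pos: [0.577, 0.3703, 0.2718]
ee_rot: [0.002, 1.0, 0.001, 0.001]
ft_force: [-0.5, -1.3, 0.6]
width: 0.0003
```

The scene cloud had no points in that region, which is why the script stopped on its first print. The space is clear, so I descend.

Emit:
move_arm --pt "0.2 0 5" --pt "0.3 0 10" --pt "0.3 0 14" --pt "0.3 0 18" --pt "0.3 0 21.6" --pt "0.3 0 21.6" --pt "0.3 0 21.6" --turn '[0, 0, 0, 0, 0, 0, 0]' --gripper '[0, 0, 0, 0, 0, 0, 0]'

```text
time: 15.2
tool_pos: [0.5714, 0.3678, 0.0573]
ee_rot: [0.002, 1.0, -0.0, -0.0]
ft_force: [0.6, 0.3, 0.3]
width: -0.0001
```

Run:
```python
from h import *
a=snapshot("scene"); b=snapshot("wrist")
i=cv2.resize(cv2.cvtColor(a["pixels"],3+1)[200:330,290:460],(510,390)); j=cv2.resize(cv2.cvtColor(b["pixels"],4),(280,210))
cv2.imwrite("pics/knob.png",np.hstack([i,cv2.copyMakeBorder(j,0,180,0,0,0)]))
```

```text
(no output)
```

View pics/knob.png

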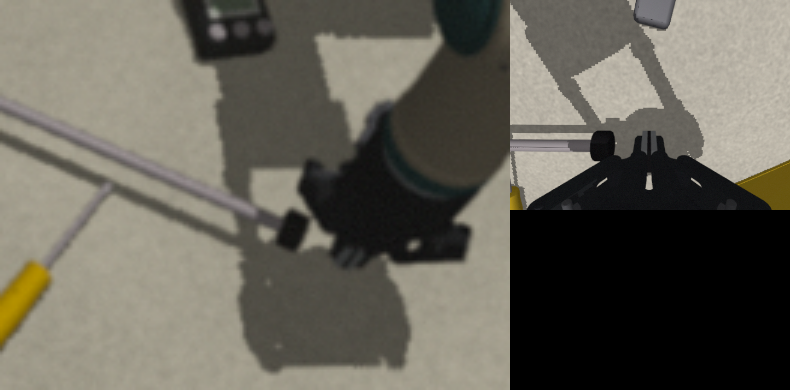

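The closed fingers stand beside the knob face, which shows at crop (293,230), with the fingertips at (350,255). They are in line in x and at knob height, so I push the bar in.

Emit:
move_arm --pt "-0.2 -1.2 0.2" --pt "-0.2 -2 0.2" --pt "-0.2 -3 0.2" --pt "-0.2 -5 0.2" --pt "-0.2 -7 0.2" --pt "-0.2 -9 0.2" --pt "-0.2 -11 0.2" --pt "-0.2 -13 0.2" --pt "-0.2 -15 0.2" --pt "-0.2 -17 0.2" --pt "-0.2 -19 0.2" --pt "-0.2 -19 0.2" --turn '[0, 0, 0, 0, 0, 0, 0, 0, 0, 0, 0, 0]' --gripper '[0, 0, 0, 0, 0, 0, 0, 0, 0, 0, 0, 0]'

```text
time: 16.5
tool_pos: [0.571, 0.1756, 0.0548]
ee_rot: [0.002, 1.0, -0.001, -0.001]
ft_force: [0.8, 0.1, -0.1]
width: 0.0001
```

```bash
cat > knob.py <<'E'
from fit import *
o=get_obs(); print(np.round(o["tool_pos"],4),np.round(o["ft_force"],2))
for n in("scene","wrist"):
    s=snapshot(n); w=cloud(s); px=s["pixels"].astype(int)
    for d in spot_in(n,"bar_knob")[:2]:
        r,c=d["location"]; print(n,round(d["p"],2),round(r),round(c),np.round(world(s,(c,r)),3))
    k=(w[...,2]>.035)&(w[...,2]<.063)&(w[...,1]>.012)&(w[...,1]<o["tool_pos"][1]+.05)&(w[...,0]>.55)&(w[...,0]<.60)&(px.max(2)<80)
    h,e=np.histogram(w[k][:,1],bins=np.arange(.012,.4,.005)); print([(round(float(e[i]),3),int(v)) for i,v in enumerate(h) if v>2])
    save(s,n+"_k")
E
python3 knob.py
```

```text
[0.571  0.1756 0.0548] [ 0.79  0.14 -0.1 ]
scene 0.87 230 274 [0.559 0.035 0.002]
[(0.117, 7), (0.122, 12), (0.127, 11), (0.132, 8), (0.137, 10), (0.142, 21), (0.147, 21), (0.152, 22), (0.157, 13), (0.162, 8), (0.167, 11), (0.172, 12), (0.177, 13), (0.182, 11), (0.187, 4)]
wrist 0.69 274 126 [0.572 0.113 0.05 ]
[(0.037, 5), (0.042, 16), (0.047, 17), (0.052, 10), (0.057, 8), (0.062, 9), (0.067, 7), (0.087, 3), (0.092, 6), (0.097, 6), (0.102, 8), (0.107, 9), (0.112, 11), (0.117, 18), (0.122, 13), (0.127, 18), (0.132, 21), (0.137, 33), (0.142, 366), (0.147, 383), (0.152, 433), (0.157, 433), (0.162, 61), (0.167, 270), (0.172, 276), (0.177, 295), (0.182, 264), (0.187, 271), (0.192, 23)]
```

Emit:
move_arm --pt "-0.1 -2 0" --pt "-0.1 -4 0" --pt "-0.1 -6 0" --pt "-0.1 -8 0" --pt "-0.1 -9.5 0" --pt "-0.1 -10.3 0" --pt "-0.1 -10.7 0" --pt "-0.1 -10.9 0" --pt "-0.1 -10.9 0" --turn '[0, 0, 0, 0, 0, 0, 0, 0, 0]' --gripper '[0, 0, 0, 0, 0, 0, 0, 0, 0]'

```text
time: 17.6
tool_pos: [0.5728, 0.0704, 0.055]
ee_rot: [0.001, 1.0, -0.0, -0.0]
ft_force: [0.1, 0.0, 0.1]
width: 0.0002
```

Emit:
move_arm --pt "0 -0.1 0" --pt "0 -0.2 0" --pt "0 -0.3 0" --pt "0 -0.3 0" --pt "0 -0.3 0" --turn '[0, 0, 0, 0, 0]' --gripper '[0, 0, 0, 0, 0]'

```text
time: 18.1
tool_pos: [0.5728, 0.0674, 0.055]
ee_rot: [0.001, 1.0, 0.0, -0.0]
ft_force: [0.6, 1.7, 0.0]
width: 0.0001
```

```bash
python3 knob.py
```

```text
[0.5728 0.0674 0.055 ] [0.57 1.69 0.03]
scene 0.81 206 225 [ 0.577 -0.093  0.047]
[(0.012, 17), (0.017, 13), (0.022, 21), (0.027, 10), (0.032, 7), (0.037, 18), (0.042, 20), (0.047, 20), (0.052, 16), (0.057, 9), (0.062, 12), (0.067, 13), (0.072, 13), (0.077, 13)]
wrist 0.85 269 98 [ 0.572 -0.012  0.049]
[(0.012, 36), (0.017, 28), (0.022, 202), (0.027, 4), (0.032, 28), (0.037, 362), (0.042, 466), (0.047, 460), (0.052, 335), (0.057, 247), (0.062, 193), (0.067, 268), (0.072, 198), (0.077, 254)]
```

Emit:
move_arm --pt "0 -0.1 0" --pt "0 -0.2 0" --pt "0 -0.3 0" --pt "0 -0.4 0" --pt "0 -0.4 0" --pt "0 -0.4 0" --turn '[0, 0, 0, 0, 0, 0]' --gripper '[0, 0, 0, 0, 0, 0]'

```text
time: 18.9
tool_pos: [0.5728, 0.0633, 0.055]
ee_rot: [0.001, 1.0, -0.0, -0.0]
ft_force: [-0.2, 1.5, -1.2]
width: 0.0001
```

Emit:
move_arm --pt "0 -0.1 0" --pt "0 -0.2 0" --pt "0 -0.3 0" --pt "0 -0.3 0" --pt "0 -0.3 0" --turn '[0, 0, 0, 0, 0]' --gripper '[0, 0, 0, 0, 0]'

```text
time: 19.4
tool_pos: [0.5728, 0.063, 0.0551]
ee_rot: [0.002, 1.0, 0.002, 0.0]
ft_force: [0.3, 10.3, -0.8]
width: 0.0002
```

The bar stopped dead at 10 N, with the face at about y=0.050, the expected home position. Backing off for a final check.

Emit:
move_arm --pt "0 1.5 0" --pt "0 4 0" --pt "0 6 -1" --pt "0 6 -6" --pt "0 6 -11" --pt "3 6 -16" --pt "7 6 -20" --pt "11 6 -20" --pt "15 6 -20" --pt "17 6 -20" --pt "17 6 -20" --turn '[0, 0, 0, 0, 0, 0, 0, 0, 0, 0, 0]' --gripper '[0, 0, 0, 0, 0, 0, 0, 0, 0, 0, 0]'

```text
time: 20.5
tool_pos: [0.3998, 0.1204, 0.2556]
ee_rot: [0.0, 1.0, -0.001, -0.0]
ft_force: [0.1, 0.4, 0.4]
width: 0.0001
```

```bash
python3 - <<'E' 2>&1 | grep -v Warn
from fit import *
o=get_obs(); print(np.round(o["tool_pos"],4),np.round(o["ft_force"],2))
ims=[]
for n in("scene","side","wrist"):
    s=snapshot(n); w=cloud(s); px=s["pixels"].astype(int)
    for c in ((.6248,-.041),(.6248,-.133),(.6248,-.225)): print(n,"cap",cap(w,s,c))
    k=(w[...,2]>.035)&(w[...,2]<.063)&(w[...,1]>.012)&(w[...,1]<.1)&(w[...,0]>.55)&(w[...,0]<.60)
    p=w[k]; print("knob/rod y",np.round(np.percentile(p[:,1],[0,50,99]),4))
    for q in("detector","cal_cap","screwdriver","regulator","carton"):
        for d in spot_in(n,q)[:1]:
            r,c=d["location"]; print(q,round(d["p"],2),np.round(world(s,(c,r)),3))
    ims.append(cv2.cvtColor(s["pixels"],4))
cv2.imwrite("pics/fin.png",np.vstack([cv2.resize(ims[0][120:320,90:400],(620,400)),cv2.copyMakeBorder(cv2.resize(ims[2],(256,192)),0,0,0,364,0)]))
E
```

```text
[0.3998 0.1204 0.2556] [0.09 0.44 0.37]
scene cap [ 0.62722133 -0.03941332  0.0940744 ]
scene cap [ 0.62589086 -0.13177294  0.09381297]
scene cap [ 0.62592564 -0.22389721  0.09368021]
knob/rod y [0.0121 0.0364 0.0501]
detector 0.61 [0.383 0.197 0.034]
screwdriver 0.65 [0.726 0.153 0.027]
regulator 0.6 [ 0.398 -0.392  0.048]
carton 0.96 [ 0.555 -0.433  0.059]
side cap [ 0.62426633 -0.04732473  0.09352815]
side cap [ 0.62369406 -0.14006597  0.09332886]
side cap [ 0.62272617 -0.23085229  0.09339022]
knob/rod y [0.016  0.0315 0.0479]
detector 0.57 [0.368 0.187 0.036]
screwdriver 0.65 [0.718 0.148 0.021]
regulator 0.69 [ 0.382 -0.42   0.063]
carton 0.88 [ 0.522 -0.48   0.064]
wrist cap None
wrist cap [ 0.62011272 -0.12981489  0.09275134]
wrist cap [ 0.62075801 -0.2155881   0.09193723]
knob/rod y [0.012  0.0425 0.0509]
detector 0.79 [0.37  0.201 0.037]
cal_cap 0.84 [0.427 0.369 0.016]
```

View pics/fin.png

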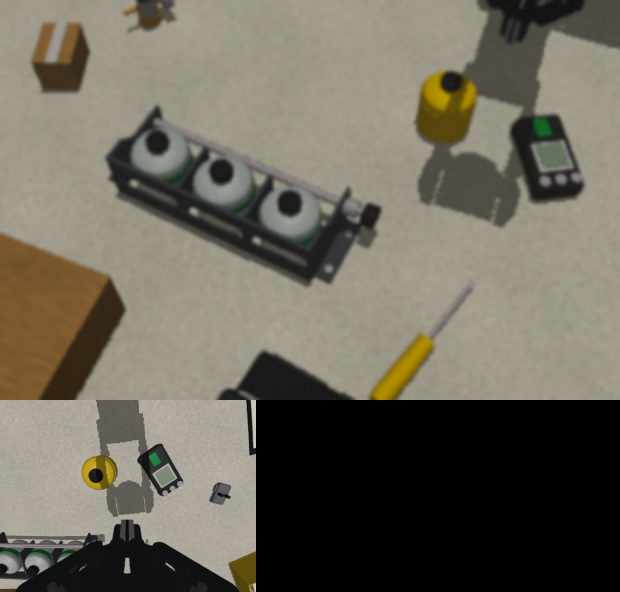

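The final picture shows three upright canisters, with caps at crop (157,143), (221,171) and (289,203). The bar runs across in front of all of them, the knob at (370,215) is against the rack, and the bystanders are where they were. I hand in.

```bash
python3 -c "
from plant import *
print(get_obs()['time']); print(hand_in())"
```

```text
21.4
the job is handed in; nothing more can be done
None
```

I handed the job in at 21.4 s. The two loose silver canisters are in the left and middle bays, and the retaining bar is home across all three. I pushed each canister low along the bench with a two-finger cradle, then pushed the bar in by its knob with the closed fingers. Hand-in gives no verdict, so what follows rests on my own last checks.

- **Canisters:** all three stand upright, with cap tops about 94 mm above the bench. Their caps line up front to back within about 2 mm, at x≈0.625, right against the back, and the two moved ones sit within about 2 mm of their bay centrelines.
- **Bar:** it stopped dead at about 10 N. The knob face is at y≈0.050, which is its home position for the rack pose I measured.
- **Gripper and bystanders:** the gripper is clear of everything, and the bystanders look unmoved.

**Disagreements:**
- The cameras differ by up to 8 mm in y on the caps, most between scene and side; for sideways position I relied mainly on the scene and wrist views.
- The network's location for the carton in the first side view was on a canister, and some of its knob hits were on the rod. I took the knob position from depth data instead.
- The final side reading of the carton is also about 6 cm from the scene reading. The scene camera puts the carton within about 7 mm of its start.
- I rechecked the calibration cap only by network in the last wrist view, about 2.5 cm from the first scene reading. The arm never went near it.

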